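# Load the jar warmer and set its dial

## Task

Unstack the two ceramic jars and stand them in the two empty cells of the jar warmer, one jar to a cell, keeping them upright and setting them down gently. When both jars are in, turn the warmer's dial until its pointer clicks into the two-dot (orange) setting. Leave the jar that is already in the warmer and everything else on the bench as it is.

Things in the scene. Friction and masses are not known exactly. Their poses are not given: they have to be found in the camera images.
- jar_up: Upper jar of the stack of two, cream with a blue shoulder: stoneware jar with its flat lid on (one piece to handle): straight round body 64 mm diameter, 96 mm tall, about 0.4 kg, rigid; origin at the centre of its underside, z up the jar. It stands loose on the flat lid of jar_low.
- jar_low: Lower jar of the stack, cream with a brown shoulder: stoneware jar with its flat lid on (one piece to handle): straight round body 64 mm diameter, 96 mm tall, about 0.4 kg, rigid; origin at the centre of its underside, z up the jar. It stands on the bench.
- jar_in: Jar already in the warmer, cream with a green shoulder, same size and make; it stands in one of the three cells (which one varies) and stays there. Origin at the centre of its underside.
- mat_a: Round teal silicone mat, 56 mm diameter and 2 mm thick, fixed at the centre of the floor of one empty cell of the warmer; origin at the centre of its underside, which lies 105 mm above the bench. The jar stands on it, so a loaded jar's underside is 107 mm above the bench.
- mat_b: The same kind of mat in the other empty cell.
- warmer: Electric three-jar warmer, white plastic, fixed: 214 mm front to back (x), 262 mm wide (y; 288 over the side grips), 150 mm high. Origin on the bench under its middle; x from its front (towards the robot) to its back, y to its left, z up. The open back part is a row of three steel cells along y; the front part (x -108 to +6 mm) is a panel sloping up from 89 to 150 mm height, 28 degrees from level.
- cell_1 (a point): Floor centre of the middle cell (warmer x +56 mm, y 0, 105 mm up); the other two cells are 81 mm to either side along the warmer's y. Axes as the warmer. Each cell is 76 x 76 mm inside and 45 mm deep: the rim and the 5 mm dividers are 150 mm above the bench, outer walls 12 mm thick. Loaded jars stand about 52 mm out of the cells and 17 mm apart.
- dial_axis (a point): Fixed point on the sloping panel's face at the dial's centre. z: out of the panel along the dial's axis (28 degrees from vertical, leaning to the front); x: up the slope; y: to the left. The four marks, clockwise and 0.6 rad apart: white ring (off) 0.9 rad left of x, one yellow dot 0.3 left, two orange dots 0.3 right, three red dots 0.9 right; dots in a line outward, 33 to 67 mm from the centre.
- dial_grip (a point): Point on the dial's axis 30 mm out from the panel's face, a good height for the TCP. Turns with the dial: z out of the panel, x along the grip bar to the end with the white pointer line. The dial: black round skirt, 60 mm diameter, its top 10 mm out from the panel's face; across it a grip bar 60 mm long (x), 14 mm thick (y), reaching from 10 to 39 mm out.
- dial (a joint): Angle of the dial in rad, growing clockwise as seen facing the panel: 0 off, 0.6 one dot, 1.2 two dots, 1.8 three dots; end stops at -0.05 and 1.85. A spring detent (up to 0.08 N m) pulls it to the nearest of the four and holds it there. It is found at off or one dot.
- airtight_box: Bystander: red plastic airtight box with white latches, 112 x 157 x 75 mm, loose; origin under its centre.
- strainer: Bystander: stainless steel strainer, bowl 120 mm across, 44 mm high, with a 115 mm handle to its -y; loose; origin under the bowl's centre.
- pestle: Bystander: wooden pestle lying along its x, 190 mm long, 44 mm thick, loose; origin under its middle, on the bench.
- mortar: Bystander: grey stone mortar, 120 mm across, 75 mm high; origin under its centre.
- oil_bottle: Bystander: amber glass bottle, 64 mm across, 190 mm tall, loose; origin under its centre.
- tumbler: Bystander: steel tumbler, 68 mm across the rim, 95 mm tall, loose; origin under its centre.
Things that resemble listed ones, but are neither listed nor needed, are in the scene too. Leave any pink look-alike of the jar_up alone. What is shaped like the jar_low but red or yellow is not meant.

How it is judged (in metres and radians):
On the way, in this order (a step that is already met when the one before it is completed fails the run):
1. Both jars stand upright in the two empty cells, one to a cell, before the dial is set ((((horizontal distance between jar_up and mat_a below 0.014 m and height (world z) of jar_up between 0.1 and 0.113 m and angle between jar_up's own z axis and vertical below 0.12 rad) and (horizontal distance between jar_low and mat_b below 0.014 m and height (world z) of jar_low between 0.1 and 0.113 m and angle between jar_low's own z axis and vertical below 0.12 rad)) or ((horizontal distance between jar_up and mat_b below 0.014 m and height (world z) of jar_up between 0.1 and 0.113 m and angle between jar_up's own z axis and vertical below 0.12 rad) and (horizontal distance between jar_low and mat_a below 0.014 m and height (world z) of jar_low between 0.1 and 0.113 m and angle between jar_low's own z axis and vertical below 0.12 rad))) and value of joint dial below 0.95 rad), for 0.2 s.
2. The dial is at the two-dot setting, with the jars in their cells ((((horizontal distance between jar_up and mat_a below 0.014 m and height (world z) of jar_up between 0.1 and 0.113 m and angle between jar_up's own z axis and vertical below 0.12 rad) and (horizontal distance between jar_low and mat_b below 0.014 m and height (world z) of jar_low between 0.1 and 0.113 m and angle between jar_low's own z axis and vertical below 0.12 rad)) or ((horizontal distance between jar_up and mat_b below 0.014 m and height (world z) of jar_up between 0.1 and 0.113 m and angle between jar_up's own z axis and vertical below 0.12 rad) and (horizontal distance between jar_low and mat_a below 0.014 m and height (world z) of jar_low between 0.1 and 0.113 m and angle between jar_low's own z axis and vertical below 0.12 rad))) and value of joint dial between 1.08 and 1.32 rad), for 0.2 s.
At the end, for the whole second after the job is handed in: Each unstacked jar stands in its own formerly empty cell (within 14 mm of the mat's centre, underside 100 to 113 mm above the bench, within 0.12 rad of upright, at rest), the dial rests at two dots (1.2 rad, within 0.12), and the third jar still stands in its cell (moved under 15 mm) (all of step 2 and linear speed of each of jar_up, jar_low below 0.02 m/s and velocity of joint dial between -0.1 and 0.1 rad/s and distance of jar_in from where it was at the start of the episode below 0.015 m and angle between jar_in's own z axis and vertical below 0.12 rad); the robot touches nothing.
It fails at once if a jar is tipped over (more than 0.5 rad from upright) (angle between any of jar_up, jar_low, jar_in's own z axis and vertical above 0.5 rad).
It fails at once if a jar is dropped or thrown into its cell instead of being set down (faster than 0.5 m/s inside a cell) ((linear speed of jar_up above 0.5 m/s and height (world z) of jar_up below 0.15 m and horizontal distance between jar_up and mat_a below 0.04 m) or (linear speed of jar_up above 0.5 m/s and height (world z) of jar_up below 0.15 m and horizontal distance between jar_up and mat_b below 0.04 m) or (linear speed of jar_low above 0.5 m/s and height (world z) of jar_low below 0.15 m and horizontal distance between jar_low and mat_a below 0.04 m) or (linear speed of jar_low above 0.5 m/s and height (world z) of jar_low below 0.15 m and horizontal distance between jar_low and mat_b below 0.04 m)).
It fails at once if a jar is rammed against the warmer (more than 60 N) (contact force between any of jar_up, jar_low and warmer above 60 N or contact force between any of jar_up, jar_low and mat_a above 60 N or contact force between any of jar_up, jar_low and mat_b above 60 N).
It fails at once if the jar already in the warmer is pulled out or pushed about (more than 20 mm) (distance of jar_in from where it was at the start of the episode above 0.02 m).
It fails at once if a bystander is pushed away (more than 30 mm) (distance of any of airtight_box, strainer, pestle, mortar, oil_bottle, tumbler from where it was at the start of the episode above 0.03 m).
It also fails if it takes over 72 s, if anything falls off the work surface, if the arm or the gripper's body presses on something with over 40 N, if the wrist force passes 120 N, or if a joint passes its speed limit or range.

## Robot

A 6-joint arm with a two-finger parallel gripper is mounted at the origin on the work surface. World frame = base frame: x ahead of the robot, y to its left, z up, the work surface at z = 0. Lengths are in mm, angles in rad, forces in N, time in s.
With the tool pointing down it reaches from about 225 to 875 mm from the base axis. Payload 3.4 kg.
Tool frame: the origin (TCP) lies between the finger pads, 19 mm behind the fingertips; this is the grasp point; z points along the fingers, y is the direction in which the jaws open and shut (so a half turn about z gives the same grasp; the last joint's range is limited). The gripper opens to 85 mm and grips with 20 to 120 N. Pads are 22 mm wide; open, the fingers measure 114 mm over their backs; the gripper's body (76 mm by 85 mm) begins 54 mm behind the grasp point. The pads swing forward as they close: fully open they stand 13 mm farther back than shut.
Start: joints at [0.988, 0.276, 1.505, -0, 1.361, -0.121], TCP at [256.217, 514.795, 250.028] pointing down, gripper open.
Joint ranges: [-2.89, 2.89], [-0.75, 2.08], [0.22, 2.7], [-1.18, 4.32], [0.11, 2.71], [-2.7, 2.7]. Speed limits (rad/s): [2.57, 2.57, 3.14, 3.14, 3.14, 3.14].

## Interface

Orientations are given as a rotation vector (axis times angle).
In Python, from station import robot gives the robot as it stands.
- The arm moves only by the tool jog_arm, never from a script. Its argument "steps" is a list that holds one entry, the list of rows, each a list of 7 numbers: the closure in counts, from 0 (fully open) to 255 (shut), then the shift along the tool's x, y, z in cm, then the turn, a rotation vector about the tool's x, y, z in rad. A call has 1 to 12 rows; each row shifts and turns the commanded pose from where the row before left it, along the tool's axes as they then stand; what a row does not reach is not made up. A row lasts 1/12 s, in which the tool goes at most 41.7 mm and 7.16 degrees, less where a joint would pass 70% of its speed; a pose out of reach is approached as far as the arm can. A call with a gripper value outside its range is refused whole. The fingers move at their own pace and stop on an object; "force" is the grip in N (left out, the last holds). Time passes only in rows, so rows that do not move let the fingers close. It gives the time, the measured TCP pose, the force and the opening at its end, in the units of the state.
- robot.observe(): the state, without advancing time (a new reading comes with each control period).
- robot.capture(name): name is "scene" or "top" or "wrist"; returns a dict with "frame" (480x640x3 uint8, red, green, blue), "camera_matrix" (3x3 intrinsics, pixels), "view" (4x4, takes a point from world to camera coordinates); the wrist camera has in their place "T_tool_cam" (4x4, takes a point from camera to tool coordinates, whose origin is the TCP and whose axes are the flange's). Camera axes: x right, y down, z forward; pixel columns grow to the right and rows downward; lengths in mm; the calibration is good to about 2 mm. A picture is of the moment at which its call begins: read the wrist's pose just before it. There is no depth.
- robot.sign_off(): hands the job in, once; it reports no verdict.
The state is a dict: "clock": time; "joints": joint angles; "joint_vel": joint speeds; "joint_torque": joint torques, N m; "ee_pos": TCP position; "orientation": TCP orientation; "force": force on the tool from outside, world axes, zero at the start; "torque": the same for the moment, N m; "opening": finger opening in mm.
Only numpy, scipy, OpenCV 4.12 (cv2) and the standard library are available. Lean on these libraries where they do the work, as an engineer would, in place of code of your own. Each camera call takes 0.05 s, during which the arm holds its last target.

## Working session

There is one attempt and no reset: what is moved stays moved. The work goes in short steps, Python scripts to look and compute and a tool call to move; the robot and the scene stay as the last step left them, time stands still between calls to the robot, and variables do not carry over. Pictures are saved under pics/ and viewed, and the job is handed in when it is done.

Besides the shell and the picture viewer there is one more tool, called after "Call:" by a JSON object that holds its "method" and its "body", one argument or row to a line. jog_arm: Moves the arm, as the interface text tells. Its arguments: {"type":"object","properties":{"steps":{"type":"array","items":{"type":"array","items":{"type":"array","items":{"type":"number"}}}},"force":{"type":"number"}},"required":["steps"]}

```bash
mkdir -p pics; ls; python3 - <<'E'
from station import robot
import cv2,numpy as np
print(robot.observe())
for n in ["scene","top","wrist"]:
    c=robot.capture(n); cv2.imwrite(f"pics/{n}0.png",c["frame"][:,:,::-1])
    print(n,np.round(c["camera_matrix"],1).tolist(),np.round(c.get("view",c.get("T_tool_cam")),4).tolist())
E
```

```text
pics
{'clock': 0.0, 'joints': array([ 9.88021159e-01,  2.76605326e-01,  1.50614758e+00, -2.24044686e-05,
        1.36069663e+00, -1.20995780e-01]), 'joint_vel': array([ 0.00056289, -0.00138749,  0.00166306,  0.00054632,  0.00071035,
       -0.00024052]), 'joint_torque': array([ 2.63092465e-03, -4.16768968e+01, -2.45807701e+01,  2.65468952e-04,
        1.05914837e-02, -7.85765991e-06]), 'ee_pos': array([255.91865878, 514.34960825, 249.12803493]), 'orientation': array([-7.18784475e-01, -3.05762228e+00,  2.74937711e-03]), 'force': array([ 0.07622708, -0.22138754, -1.05042027]), 'torque': array([ 0.04524099, -0.02001714, -0.02165603]), 'opening': 85.07657459823785}
scene [[575.2, 0.0, 335.2], [0.0, 575.2, 245.7], [0.0, 0.0, 1.0]] [[-0.8836, 0.468, -0.0145, 508.5571], [0.3215, 0.5839, -0.7454, -97.207], [-0.3404, -0.6634, -0.6664, 1868.7982], [0.0, 0.0, 0.0, 1.0]]
top [[447.7, 0.0, 326.1], [0.0, 447.7, 235.9], [0.0, 0.0, 1.0]] [[0.0096, -1.0, -0.0007, 0.4024], [-0.995, -0.0095, -0.0993, 545.2685], [0.0993, 0.0017, -0.9951, 1113.0423], [0.0, 0.0, 0.0, 1.0]]
wrist [[409.5, 0.0, 316.7], [0.0, 409.5, 241.1], [0.0, 0.0, 1.0]] [[0.0003, -0.958, -0.2868, 72.006], [1.0, 0.0002, 0.0005, -0.8035], [-0.0004, -0.2868, 0.958, -123.9659], [0.0, 0.0, 0.0, 1.0]]
```

View pics/scene0.png

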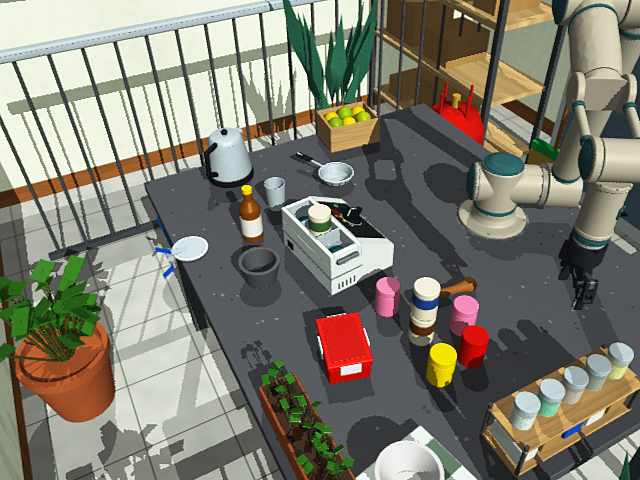

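View pics/top0.png

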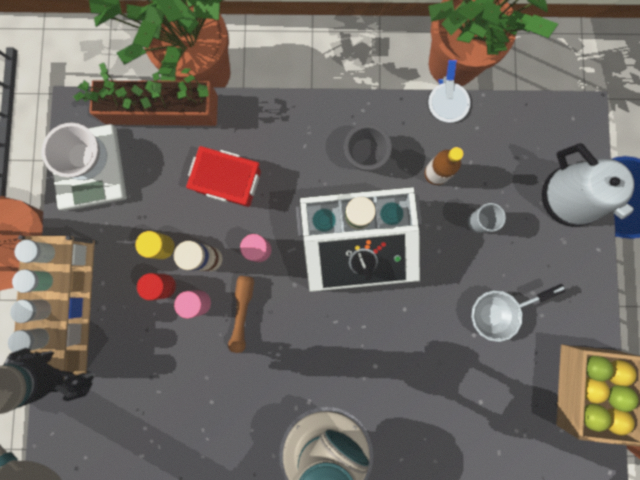

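View pics/wrist0.png

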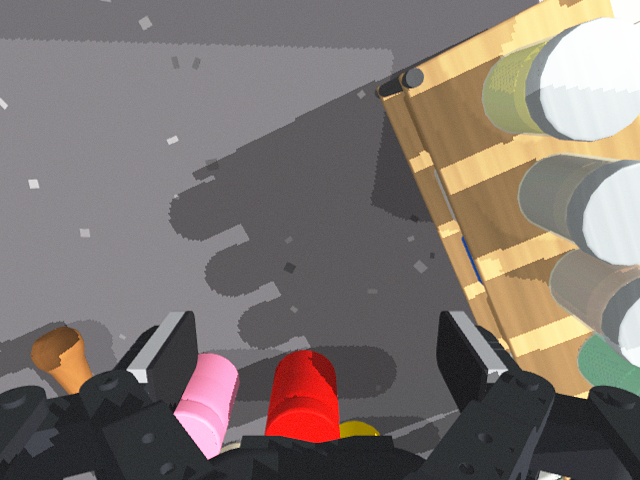

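The stack is at about (190,255) in the top view, with jar_in in the middle cell at (360,211). The mats are at about (323,219) and (392,213). I'll zoom in for exact pixels.

```bash
python3 - <<'E'
import cv2
a=cv2.imread("pics/top0.png");s=cv2.imread("pics/scene0.png")
cv2.imwrite("pics/t1.png",cv2.resize(a[180:300,290:430],None,fx=5.5,fy=5,interpolation=cv2.INTER_CUBIC)[:600])
cv2.imwrite("pics/t2.png",cv2.resize(a[215:335,130:270],None,fx=5,fy=5,interpolation=cv2.INTER_CUBIC))
cv2.imwrite("pics/s1.png",cv2.resize(s[180:300,270:410],None,fx=5,fy=5,interpolation=cv2.INTER_CUBIC))
cv2.imwrite("pics/s2.png",cv2.resize(s[270:390,360:500],None,fx=5,fy=5,interpolation=cv2.INTER_CUBIC))
E
```

```text
(no output)
```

View pics/t1.png

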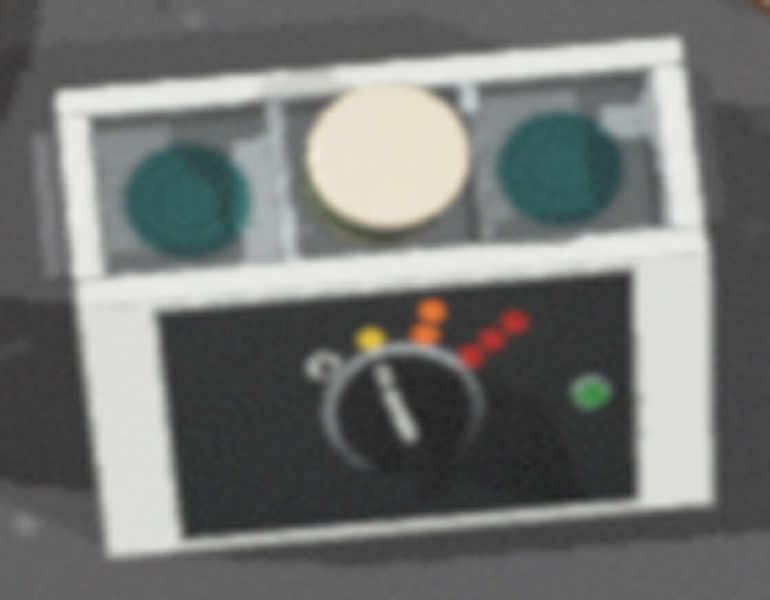

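View pics/t2.png

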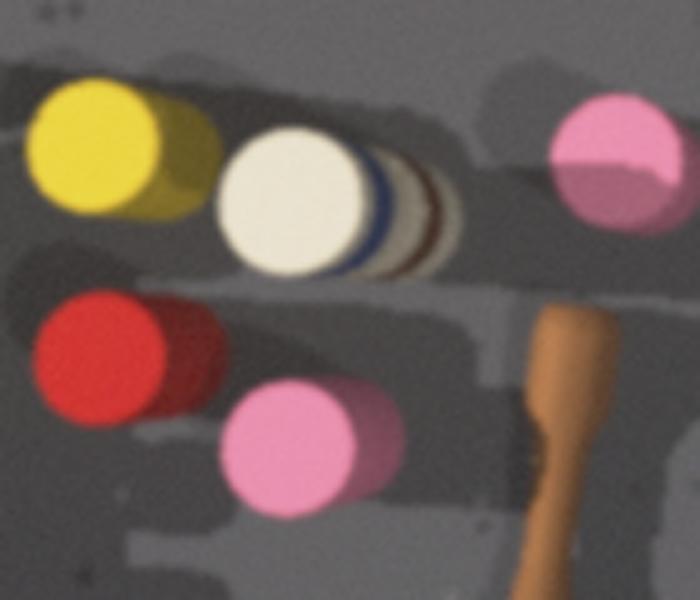

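View pics/s1.png

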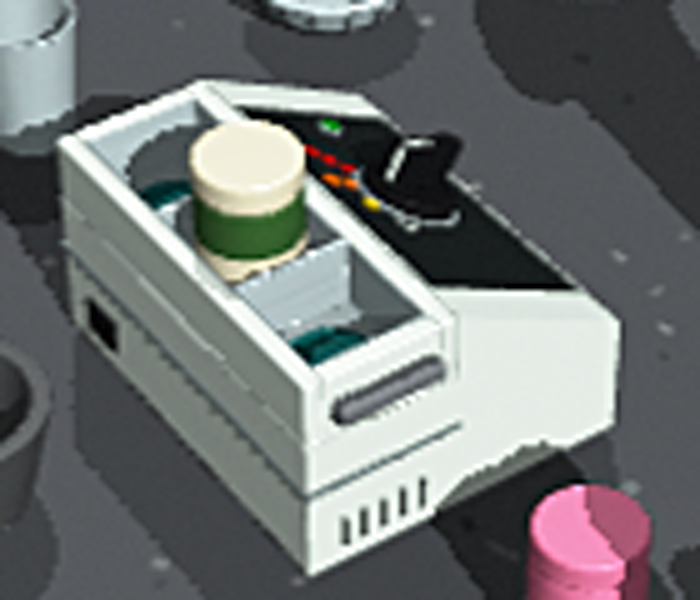

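View pics/s2.png

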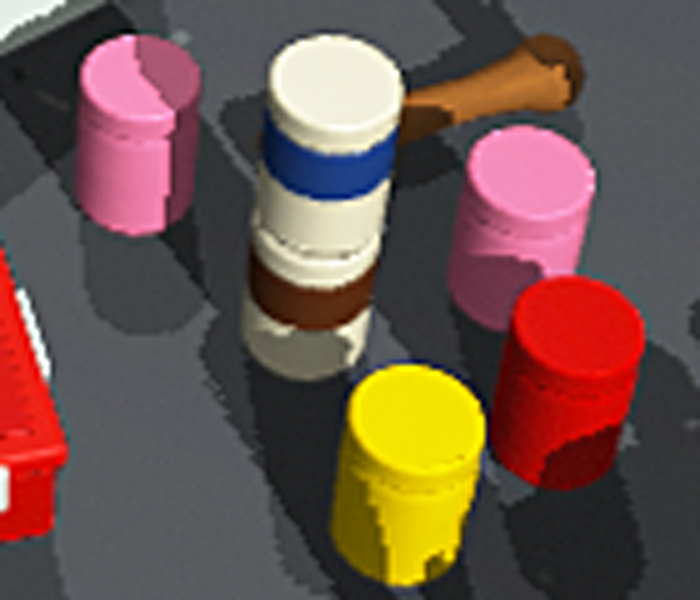

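Dial pointer is at the single yellow dot (one-dot setting). Now I'll triangulate.

```bash
cat > h.py <<'E'
import numpy as np
K={'scene':np.array([[575.2,0,335.2],[0,575.2,245.7],[0,0,1]]),'top':np.array([[447.7,0,326.1],[0,447.7,235.9],[0,0,1]])}
from station import robot
def cams():
    out={}
    for n in ("scene","top"):
        c=robot.capture(n); out[n]=(np.array(c["camera_matrix"]),np.array(c["view"]))
        out[n+"_f"]=c["frame"]
    return out
def ray(c,px):
    K,V=c; d=np.linalg.inv(K)@[px[0],px[1],1]; R=V[:3,:3]
    d=R.T@d; return -R.T@V[:3,3], d/np.linalg.norm(d)
def plane(c,px,z):
    o,d=ray(c,px); return o+d*(z-o[2])/d[2]
def tri(rs):
    A=np.zeros((3,3));b=np.zeros(3)
    for o,d in rs:
        P=np.eye(3)-np.outer(d,d);A+=P;b+=P@o
    p=np.linalg.solve(A,b); return p,[np.linalg.norm((np.eye(3)-np.outer(d,d))@(p-o)) for o,d in rs]
def wcam(st,T,Kw):
    import cv2
    R=cv2.Rodrigues(np.array(st["orientation"]))[0]
    M=np.eye(4);M[:3,:3]=R;M[:3,3]=st["ee_pos"]
    return Kw,np.linalg.inv(M@T)
def proj(c,p):
    K,V=c;q=K@(V[:3,:3]@np.asarray(p)+V[:3,3]);return q[:2]/q[2]
E
python3 - <<'E'
from h import *
import pickle
c=cams(); pickle.dump({k:c[k] for k in("scene","top")},open("c.pkl","wb"))
np.set_printoptions(precision=1,suppress=True)
T=lambda x,y,f=5.5:(290+x/f,180+y/5); T2=lambda x,y:(130+x/5,215+y/5)
S=lambda x,y:(270+x/5,180+y/5); S2=lambda x,y:(360+x/5,270+y/5)
print("stack lid",tri([ray(c["top"],T2(291,201)),ray(c["scene"],S2(337,86))]),plane(c["top"],T2(291,201),192))
print("jar_in lid",tri([ray(c["top"],T(388,156)),ray(c["scene"],S(248,157))]),plane(c["top"],T(388,156),203))
for n,p in (("matL",(187,200)),("matR",(559,168))): print(n,plane(c["top"],T(*p),107))
# warmer rim corners back: top (57,92),(682,40); scene: back-left = (310,385), back-right=(62,142)
for n,t,s in (("BL",(57,92),(310,385)),("BR",(682,38),(62,143)),("rimFL",(78,290),None),("rimFR",(705,240),None)):
    print(n,plane(c["top"],T(*t),150), tri([ray(c["top"],T(*t)),ray(c["scene"],S(*s))]) if s else "")
for n,p,z in (("yellow",T2(93,147),96),("red",T2(100,358),96),("pinkA",T2(288,449),96),("pinkB",T2(617,164),96)): print(n,plane(c["top"],p,z))
print("pest end",plane(c["top"],T2(575,320),44),plane(c["top"],(236,345),44))
print("bottle",plane(c["top"],(456,154),190),"tum",plane(c["top"],(489,216),95))
E
```

```text
stack lid (array([484.3, 306. , 184.7]), [np.float64(0.15861576079124826), np.float64(0.15861576079127224)]) [483.8 303.9 192. ]
jar_in lid (array([583.7, -69.6, 193.6]), [np.float64(0.29070506399584883), np.float64(0.2907050639955979)]) [582.  -68.7 203. ]
matL [575.1  10.8 107. ]
matR [ 592. -150.  107.]
BL [618.6  65.1 150. ] (array([618.3,  65.7, 147.9]), [np.float64(0.8616930540458425), np.float64(0.8616930540460279)])
BR [ 646.2 -195.3  150. ] (array([ 646.4, -195.9,  141.3]), [np.float64(1.9301936479448418), np.float64(1.9301936479446495)])
rimFL [527.6  55.1 150. ] 
rimFR [ 553.  -203.9  150. ] 
yellow [513.8 429.2  96. ]
red [413.7 421.   96. ]
pinkA [372.  330.3  96. ]
pinkB [508.1 178.7  96. ]
pest end [433.9 206.1  44. ] [272.8 223.7  44. ]
bottle [ 714.5 -281.5  190. ] tum [ 590.2 -385.8   95. ]
```

Call:
{"method": "jog_arm", "body": {
  "steps": [
    [[0,0,0,-0.8,0,0,0.1116],[0,0,0,-0.8,0,0,0.1116],[0,0,0,-0.8,0,0,0.1116],[0,0,0,-0.8,0,0,0.1116],[0,0,0,-0.8,0,0,0.1116],[0,0,0,-0.8,0,0,0.1116],[0,0,0,-0.8,0,0,0.1116],[0,0,0,-0.8,0,0,0.1116],[0,0,0,-0.8,0,0,0.1116],[0,0,0,0,0,0,0]]
  ]
}}

```text
clock: 1.08
ee_pos: [256.6, 515.4, 323.6]
orientation: [-2.104, -2.332, -0.005]
force: [0.1, 0.2, -0.4]
opening: 85.5
```

Call:
{"method": "jog_arm", "body": {
  "steps": [
    [[0,-2.1,1.85,0,0,0,0],[0,-2.1,1.85,0,0,0,0],[0,-2.1,1.85,0,0,0,0],[0,-2.1,1.85,0,0,0,0],[0,-2.1,1.85,0,0,0,0],[0,-2.1,1.85,0,0,0,0],[0,-2.1,1.85,0,0,0,0],[0,-2.1,1.85,0,0,0,0],[0,-2.1,1.85,0,0,0,0],[0,0,0,0,0,0,0],[0,0,0,0,0,0,0]]
  ]
}}

```text
clock: 2.0
ee_pos: [442.2, 343.2, 321.2]
orientation: [-2.102, -2.334, 0.002]
force: [-0.4, 0.1, 0.4]
opening: 85.4
```

```bash
cat > w.py <<'E'
from h import *
import cv2,pickle,sys
def snap(name):
    st=robot.observe(); c=robot.capture("wrist")
    cv2.imwrite(f"pics/{name}.png",c["frame"][:,:,::-1])
    cam=wcam(st,np.array(c["T_tool_cam"]),np.array(c["camera_matrix"]))
    pickle.dump((cam,st),open(f"{name}.pkl","wb")); 
    print(st["clock"],np.round(st["ee_pos"],1),np.round(st["orientation"],3),np.round(st["joints"],2),round(st["opening"],1),np.round(st["force"],1))
    return st,cam
if __name__=="__main__": snap(sys.argv[1])
E
python3 w.py w1
```

```text
2.0 [442.2 343.2 321.2] [-2.102e+00 -2.334e+00  2.000e-03] [0.54 0.22 1.4  0.   1.52 0.43] 85.4 [-0.4  0.1  0.4]
```

View pics/w1.png

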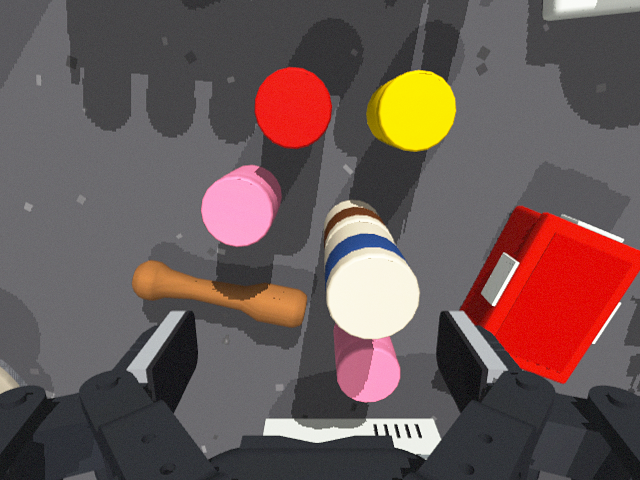

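```bash
cat > fit.py <<'E'
import cv2,numpy as np
def lid(img,seed,tol=40,maxr=90):
    # ellipse fit of bright cream lid region around seed; img BGR
    h=cv2.cvtColor(img,cv2.COLOR_BGR2HSV)
    m=np.zeros((img.shape[0]+2,img.shape[1]+2),np.uint8)
    b=cv2.medianBlur(img,3)
    cv2.floodFill(b.copy(),m,seed,(0,0,0),(tol//8,)*3,(tol//8,)*3,4|(255<<8)|cv2.FLOODFILL_MASK_ONLY)
    m=m[1:-1,1:-1]; cs,_=cv2.findContours(m,cv2.RETR_EXTERNAL,cv2.CHAIN_APPROX_NONE)
    c=max(cs,key=cv2.contourArea); c=cv2.convexHull(c)
    return cv2.fitEllipse(c)
E
python3 - <<'E'
from h import *; from fit import lid
import pickle,cv2
c=pickle.load(open("c.pkl","rb")); cam,st=pickle.load(open("w1.pkl","rb"))
np.set_printoptions(precision=1,suppress=True)
e=lid(cv2.imread("pics/w1.png"),(373,290)); t=lid(cv2.imread("pics/top0.png"),(188,255)); print(e,t)
print(tri([ray(cam,e[0]),ray(c["top"],t[0])]),plane(cam,e[0],192),plane(c["top"],t[0],192))
E
```

```text
((373.2593078613281, 295.45263671875), (84.06730651855469, 90.11827850341797), 71.47377014160156) ((187.69053649902344, 254.8408966064453), (25.07564926147461, 26.193161010742188), 26.46051597595215)
(array([484.7, 305.2, 191.5]), [np.float64(0.11620022916386044), np.float64(0.1162002291638371)]) [484.7 305.4 192. ] [484.6 305.  192. ]
```

Call:
{"method": "jog_arm", "body": {
  "steps": [
    [[0,-1.41,1.28,0,0,0,0],[0,-1.41,1.28,0,0,0,0],[0,-1.4,1.27,0,0,0,0],[0,0,0,1.5,0,0,0],[0,0,0,2.0,0,0,0],[0,0,0,2.0,0,0,0],[0,0,0,2.0,0,0,0],[0,0,0,1.5,0,0,0],[0,0,0,1.0,0,0,0],[0,0,0,0,0,0,0],[0,0,0,0,0,0,0]]
  ]
}}

```text
clock: 2.97
ee_pos: [483.5, 306.9, 222.0]
orientation: [-2.1, -2.336, 0.0]
force: [-0.4, 0.5, 0.7]
opening: 85.5
```

```bash
python3 w.py w2
```

```text
2.9667 [483.5 306.9 222. ] [-2.1   -2.336  0.   ] [0.44 0.29 1.56 0.   1.3  0.34] 85.5 [-0.4  0.5  0.7]
```

View pics/w2.png

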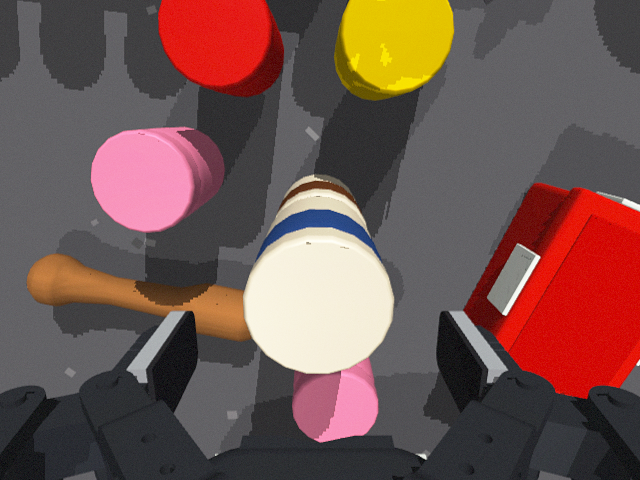

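Call:
{"method": "jog_arm", "body": {
  "steps": [
    [[0,-0.17,0.1,0.4,0,0,0],[0,0,0,1.0,0,0,0],[0,0,0,1.0,0,0,0],[0,0,0,1.0,0,0,0],[0,0,0,1.0,0,0,0],[0,0,0,0.6,0,0,0],[0,0,0,0,0,0,0],[0,0,0,0,0,0,0]]
  ]
}}

```text
clock: 3.68
ee_pos: [485.0, 304.5, 171.4]
orientation: [-2.102, -2.334, 0.002]
force: [0.2, 0.4, 0.1]
opening: 85.5
```

```bash
python3 w.py w3; python3 - <<'E'
import pickle,cv2
from h import *; from fit import lid
cam,st=pickle.load(open("w2.pkl","rb"));e=lid(cv2.imread("pics/w2.png"),(318,310));print(e,plane(cam,e[0],192))
E
```

```text
3.6833 [485.  304.5 171.4] [-2.102e+00 -2.334e+00  2.000e-03] [0.44 0.33 1.63 0.   1.18 0.33] 85.5 [0.2 0.4 0.1]
((318.632568359375, 303.4544677734375), (137.20547485351562, 146.04563903808594), 84.88484954833984) [484.81844138 306.08972904 192.        ]
```

View pics/w3.png

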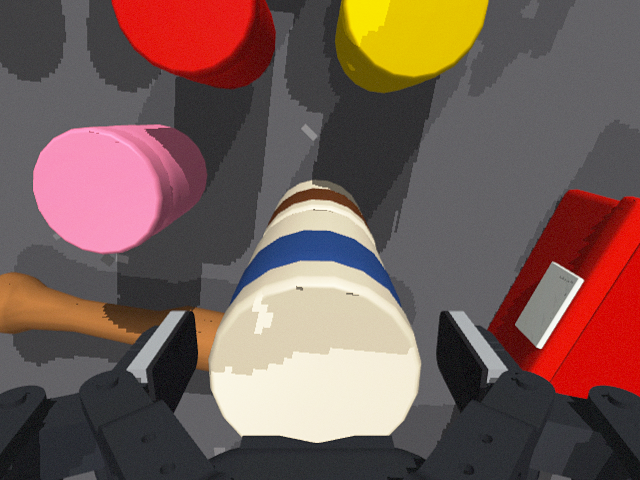

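The jar is centred between the pads (pads at 165 and 465, jar at about 315). Closing.

Call:
{"method": "jog_arm", "body": {
  "steps": [
    [[40,0,0,0,0,0,0],[60,0,0,0,0,0,0],[80,0,0,0,0,0,0],[120,0,0,0,0,0,0],[160,0,0,0,0,0,0],[200,0,0,0,0,0,0],[200,0,0,0,0,0,0],[200,0,0,0,0,0,0]]
  ],
  "force": 45
}}

```text
clock: 4.4
ee_pos: [485.3, 304.8, 172.9]
orientation: [2.102, 2.334, 0.002]
force: [-2.0, 0.5, 5.0]
opening: 62.9
```

Call:
{"method": "jog_arm", "body": {
  "steps": [
    [[200,0,0,-0.3,0,0,0],[200,0,0,-0.5,0,0,0],[200,0,0,-1.0,0,0,0],[200,0,0,-1.2,0,0,0],[200,0,0,0,0,0,0],[200,0,0,0,0,0,0]]
  ]
}}

```text
clock: 4.9
ee_pos: [485.7, 304.8, 202.6]
orientation: [2.102, 2.334, 0.002]
force: [0.0, -0.4, -4.0]
opening: 63.2
```

```bash
python3 w.py w4
```

```text
4.9 [485.7 304.8 202.6] [2.102e+00 2.334e+00 2.000e-03] [ 0.44  0.3   1.59 -0.    1.25  0.33] 63.2 [ 0.  -0.4 -4. ]
```

View pics/w4.png

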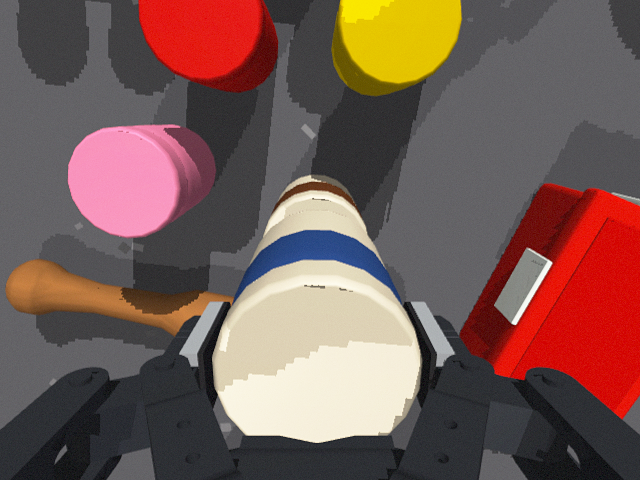

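```bash
cat > mats.py <<'E'
import cv2,numpy as np
def teal(img,box):
    x0,y0,x1,y1=box
    h=cv2.cvtColor(img,cv2.COLOR_BGR2HSV)
    m=((h[...,0]>78)&(h[...,0]<100)&(h[...,1]>100)).astype(np.uint8)*255
    z=np.zeros_like(m); z[y0:y1,x0:x1]=m[y0:y1,x0:x1]
    cs,_=cv2.findContours(z,cv2.RETR_EXTERNAL,cv2.CHAIN_APPROX_NONE)
    c=max(cs,key=cv2.contourArea); return cv2.fitEllipse(cv2.convexHull(c)),cv2.contourArea(c)
E
python3 - <<'E'
from h import *; from fit import lid; from mats import teal
import pickle
c=pickle.load(open("c.pkl","rb"));np.set_printoptions(precision=1,suppress=True)
t=cv2=__import__("cv2").imread("pics/top0.png")
for b in ((305,203,342,235),(375,198,410,230)):
    e,a=teal(t,b);print(e,a,plane(c["top"],e[0],107))
e=lid(t,(360,211));print(e,plane(c["top"],e[0],203))
E
```

```text
((323.6375427246094, 219.54443359375), (19.276134490966797, 20.7742862701416), 98.43827819824219) 234.5 [576.2  11.7 107. ]
((390.7071533203125, 213.49066162109375), (18.423349380493164, 19.602434158325195), 165.42431640625) 242.5 [ 592.2 -147.8  107. ]
((378.16973876953125, 202.7513427734375), (37.01709747314453, 68.82044982910156), 74.47134399414062) [ 600.9 -106.9  203. ]
```

Call:
{"method": "jog_arm", "body": {
  "steps": [
    [[200,0,0,-1.0,0,0,0],[200,0,0,-2.0,0,0,0],[200,0,0,-2.0,0,0,0],[200,0,0,-2.0,0,0,0],[200,0,0,-2.0,0,0,0],[200,0,0,-2.0,0,0,0],[200,0,0,-1.0,0,0,0],[200,0,0,0,0,0,0]]
  ]
}}

```text
clock: 5.62
ee_pos: [486.2, 305.1, 324.7]
orientation: [2.101, 2.333, 0.008]
force: [0.8, 0.5, -5.4]
opening: 62.9
```

Call:
{"method": "jog_arm", "body": {
  "steps": [
    [[200,-1.0,0.1,0,0,0,0],[200,-2.0,0.3,0,0,0,0],[200,-2.5,0.3,0,0,0,0],[200,-2.5,0.3,0,0,0,0],[200,-2.5,0.3,0,0,0,0],[200,-2.5,0.3,0,0,0,0],[200,-2.5,0.3,0,0,0,0],[200,-2.5,0.3,0,0,0,0],[200,-2.5,0.3,0,0,0,0],[200,-2.5,0.3,0,0,0,0],[200,-2.5,0.3,0,0,0,0],[200,-2.5,0.3,0,0,0,0]]
  ]
}}

```text
clock: 6.62
ee_pos: [547.1, 27.7, 319.9]
orientation: [-2.101, -2.332, 0.005]
force: [0.4, 0.5, -5.7]
opening: 62.9
```

Call:
{"method": "jog_arm", "body": {
  "steps": [
    [[200,-2.5,0.3,0,0,0,0],[200,-2.5,0.3,0,0,0,0],[200,-2.5,0.3,0,0,0,0],[200,-2.5,0.3,0,0,0,0],[200,-2.5,0.3,0,0,0,0],[200,-2.5,0.3,0,0,0,0],[200,-2.0,0.3,0,0,0,0],[200,-1.4,0.3,0,0,0,0],[200,0,0,0,0,0,0],[200,0,0,0,0,0,0],[200,0,0,0,0,0,0]]
  ]
}}

```text
clock: 7.53
ee_pos: [590.6, -149.9, 321.1]
orientation: [-2.1, -2.333, 0.0]
force: [-0.7, 1.0, -3.9]
opening: 62.7
```

```bash
python3 w.py w5
```

```text
7.5333 [ 590.6 -149.9  321.1] [-2.1   -2.333  0.   ] [-0.36  0.3   1.3   0.    1.55 -0.47] 62.7 [-0.7  1.  -3.9]
```

View pics/w5.png

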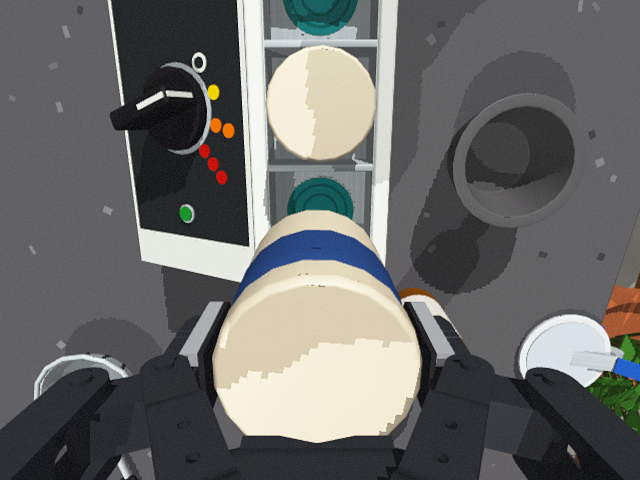

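```bash
cat > ov.py <<'E'
from h import *
import pickle,cv2,sys
def draw(name,out,mid,yaw,crop,f,extra=None):
    cam,st=pickle.load(open(name+".pkl","rb")); im=cv2.imread(f"pics/{name}.png")
    x0,y0,x1,y1=crop; im=cv2.resize(im[y0:y1,x0:x1],None,fx=f,fy=f,interpolation=cv2.INTER_CUBIC)
    ex=np.array([np.cos(yaw),np.sin(yaw),0]);ey=np.array([-np.sin(yaw),np.cos(yaw),0]);m=np.array([*mid,0.])
    P=lambda p:((np.array(proj(cam,p))-[x0,y0])*f+f/2-.5).astype(int)
    a=np.linspace(0,2*np.pi,60)
    for k in(-1,0,1):
        c=m+81*k*ey
        def pl(pts,col): cv2.polylines(im,[np.array([P(p) for p in pts])],True,col,1)
        pl([c+sx*38*ex+sy*38*ey+[0,0,150] for sx,sy in((-1,-1),(1,-1),(1,1),(-1,1))],(0,0,255))
        if k: pl([c+28*np.cos(t)*ex+28*np.sin(t)*ey+[0,0,107] for t in a],(0,255,255))
        else: pl([c+32*np.cos(t)*ex+32*np.sin(t)*ey+[0,0,203] for t in a],(255,0,255))
    pl([m+sx*ex+sy*ey+[0,0,150] for sx,sy in((-50,-131),(50,-131),(50,131),(-50,131))],(0,255,0))
    cv2.imwrite(f"pics/{out}.png",im)
E
python3 -c "
from ov import *
from fit import lid
cam,st=pickle.load(open('w5.pkl','rb'))
e=lid(cv2.imread('pics/w5.png'),(340,90));print(e,plane(cam,e[0],203))
draw('w5','o5',(583.9,-68.8),0.105,(230,0,420,220),2.7)"
```

```text
((320.8739929199219, 101.734130859375), (106.495361328125, 112.40726470947266), 6.3885908126831055) [584.70922863 -68.95940719 203.        ]
```

View pics/o5.png

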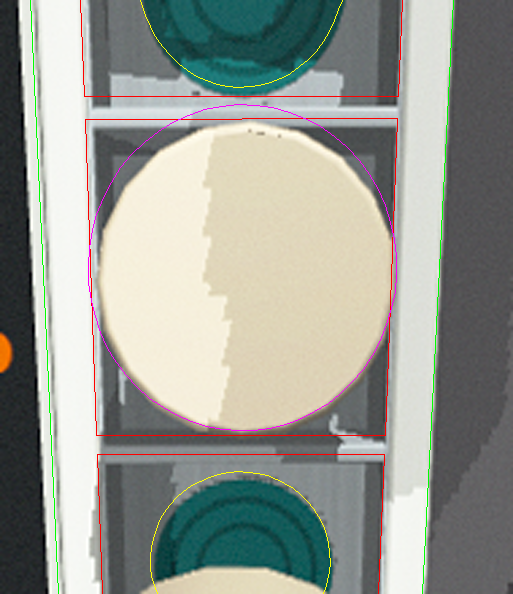

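Call:
{"method": "jog_arm", "body": {
  "steps": [
    [[200,-0.09,0.1,0.5,0,0,0],[200,-0.09,0.1,1.0,0,0,0],[200,0,0,1.2,0,0,0],[200,0,0,1.2,0,0,0],[200,0,0,1.2,0,0,0],[200,0,0,1.2,0,0,0],[200,0,0,1.0,0,0,0],[200,0,0,0.5,0,0,0],[200,0,0,0,0,0,0],[200,0,0,0,0,0,0],[200,0,0,0,0,0,0]]
  ]
}}

```text
clock: 8.5
ee_pos: [594.0, -152.4, 244.7]
orientation: [2.101, 2.334, 0.001]
force: [0.9, -0.1, -4.0]
opening: 62.9
```

```bash
python3 w.py w6; python3 -c "
from h import *; import cv2
t=robot.capture('top')['frame'][:,:,::-1];s=robot.capture('scene')['frame'][:,:,::-1]
cv2.imwrite('pics/t6.png',np.hstack([cv2.resize(t[180:300,350:430],None,fx=5,fy=5),cv2.resize(s[170:290,260:340],None,fx=5,fy=5)]))"
```

```text
8.5 [ 594.  -152.4  244.7] [2.101e+00 2.334e+00 1.000e-03] [-0.36  0.34  1.43  0.    1.37 -0.47] 62.9 [ 0.9 -0.1 -4. ]
```

View pics/w6.png

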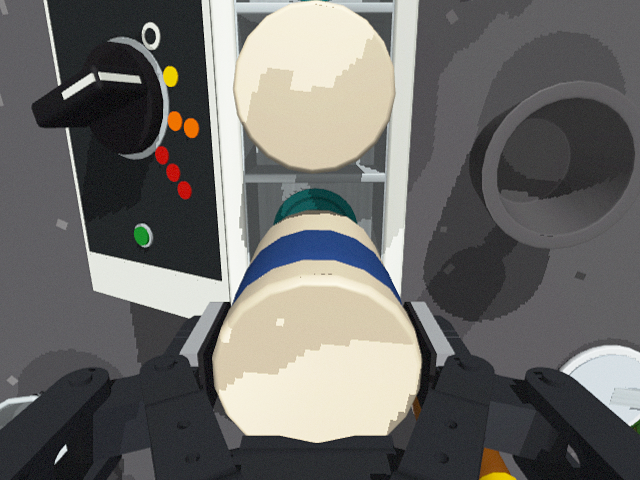

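View pics/t6.png

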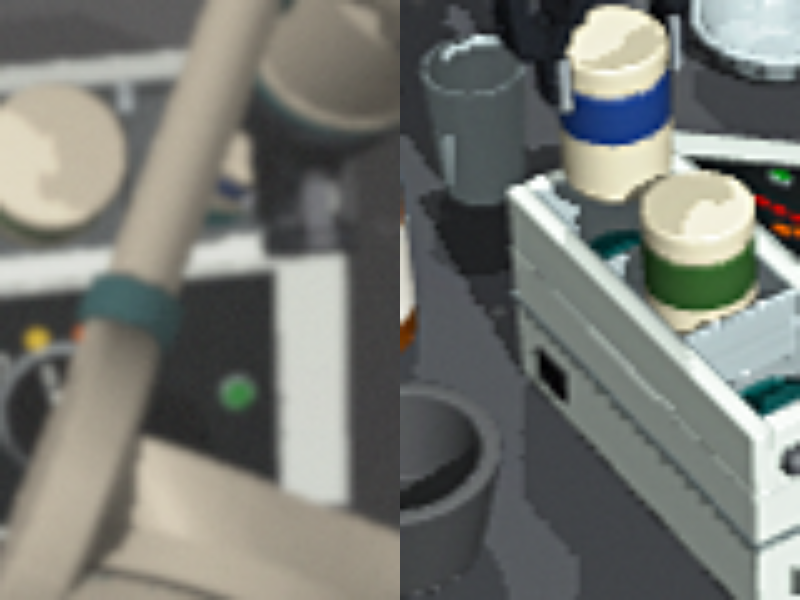

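```bash
python3 -c "
from ov import *
from fit import lid
cam,st=pickle.load(open('w6.pkl','rb'))
im=cv2.imread('pics/w6.png')
e=lid(im,(340,60));print(e,plane(cam,e[0],203))
h=cv2.cvtColor(im,cv2.COLOR_BGR2HSV)
print(proj(cam,st['ee_pos']))
draw('w6','o6',(584.3,-70.7),0.105,(210,0,430,300),2)"
```

```text
((313.973876953125, 84.15470886230469), (157.40155029296875, 167.35267639160156), 3.1861705780029297) [584.67257491 -68.62821615 203.        ]
[315.36069573 338.91778561]
```

View pics/o6.png

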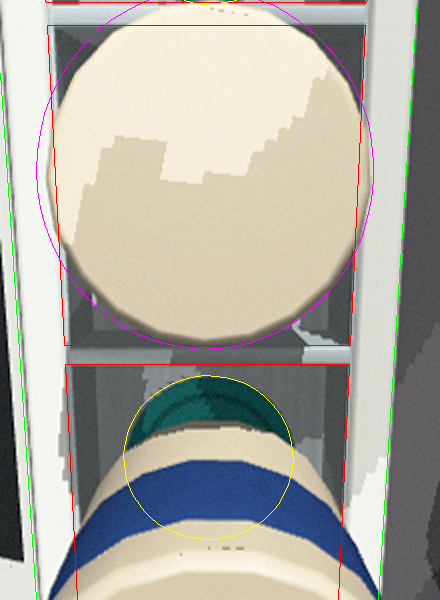

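Call:
{"method": "jog_arm", "body": {
  "steps": [
    [[200,0.05,-0.1,0.4,0,0,0],[200,0,0,0.8,0,0,0],[200,0,0,0.8,0,0,0],[200,0,0,0.8,0,0,0],[200,0,0,0.8,0,0,0],[200,0,0,0.8,0,0,0],[200,0,0,0.6,0,0,0],[200,0,0,0.4,0,0,0],[200,0,0,0,0,0,0],[200,0,0,0,0,0,0]]
  ]
}}

```text
clock: 9.48
ee_pos: [592.5, -151.9, 189.8]
orientation: [-2.102, -2.334, -0.0]
force: [0.1, -0.8, -4.7]
opening: 63.0
```

```bash
python3 w.py w7
```

```text
9.4833 [ 592.5 -151.9  189.8] [-2.102 -2.334 -0.   ] [-0.36  0.37  1.52  0.    1.25 -0.47] 63.0 [ 0.1 -0.8 -4.7]
```

View pics/w7.png

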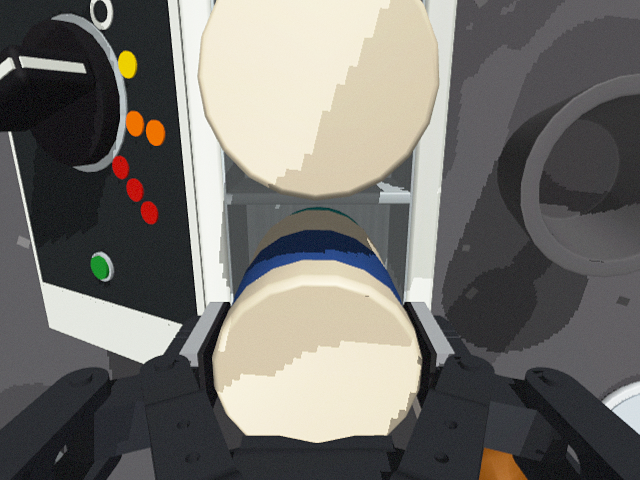

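Well centred, with no contact yet. I'll lower gently until the force changes.

Call:
{"method": "jog_arm", "body": {
  "steps": [
    [[200,0,0,0.15,0,0,0],[200,0,0,0.15,0,0,0],[200,0,0,0.15,0,0,0],[200,0,0,0,0,0,0],[200,0,0,0,0,0,0]]
  ]
}}

```text
clock: 9.95
ee_pos: [592.4, -151.9, 185.4]
orientation: [-2.102, -2.334, -0.0]
force: [0.1, -0.0, -4.5]
opening: 62.9
```

Call:
{"method": "jog_arm", "body": {
  "steps": [
    [[200,0,0,0.1,0,0,0],[200,0,0,0.05,0,0,0],[200,0,0,0,0,0,0],[200,0,0,0,0,0,0]]
  ]
}}

```text
clock: 10.28
ee_pos: [592.5, -152.0, 184.0]
orientation: [2.102, 2.334, 0.0]
force: [-0.0, -0.1, -4.0]
opening: 63.2
```

Call:
{"method": "jog_arm", "body": {
  "steps": [
    [[200,0,0,0.1,0,0,0],[200,0,0,0.05,0,0,0],[200,0,0,0,0,0,0],[200,0,0,0,0,0,0]]
  ]
}}

```text
clock: 10.62
ee_pos: [592.5, -152.1, 183.9]
orientation: [2.101, 2.334, 0.0]
force: [-2.8, 0.2, 5.1]
opening: 62.5
```

Contact. Opening slowly.

Call:
{"method": "jog_arm", "body": {
  "steps": [
    [[90,0,0,0,0,0,0],[70,0,0,0,0,0,0],[60,0,0,0,0,0,0],[50,0,0,0,0,0,0],[40,0,0,0,0,0,0],[30,0,0,0,0,0,0],[15,0,0,0,0,0,0],[0,0,0,0,0,0,0],[0,0,0,0,0,0,0]]
  ]
}}

```text
clock: 11.37
ee_pos: [592.6, -151.9, 182.4]
orientation: [-2.102, -2.334, -0.0]
force: [-0.6, 1.0, 0.5]
opening: 85.5
```

```bash
python3 w.py w8
```

```text
11.3667 [ 592.6 -151.9  182.4] [-2.102 -2.334 -0.   ] [-0.36  0.37  1.53  0.    1.24 -0.47] 85.5 [-0.6  1.   0.5]
```

View pics/w8.png

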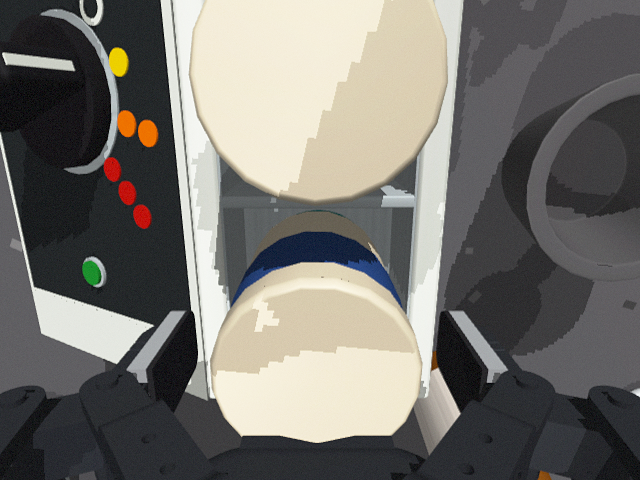

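Call:
{"method": "jog_arm", "body": {
  "steps": [
    [[0,0,0,-0.5,0,0,0],[0,0,0,-1.5,0,0,0],[0,0,0,-2.0,0,0,0],[0,0,0,-2.0,0,0,0],[0,0,0,-2.0,0,0,0],[0,1.0,-0.1,-1.0,0,0,0],[0,2.0,-0.3,0,0,0,0],[0,3.0,-0.4,0,0,0,0],[0,3.0,-0.4,0,0,0,0],[0,3.0,-0.4,0,0,0,0],[0,3.0,-0.4,0,0,0,0],[0,3.0,-0.4,0,0,0,0]]
  ]
}}

```text
clock: 12.42
ee_pos: [548.7, 26.5, 272.4]
orientation: [-2.102, -2.334, -0.0]
force: [-0.3, 0.4, -1.1]
opening: 85.3
```

Call:
{"method": "jog_arm", "body": {
  "steps": [
    [[0,3.0,-0.4,0,0,0,0],[0,3.0,-0.4,0,0,0,0],[0,3.0,-0.4,0,0,0,0],[0,3.0,-0.4,0,0,0,0],[0,3.0,-0.4,0,0,0,0],[0,3.0,-0.4,0,0,0,0],[0,3.0,-0.4,0,0,0,0],[0,3.0,-0.4,0,0,0,0],[0,2.0,-0.3,0,0,0,0],[0,1.0,0,0,0,0,0],[0,0,0,0,0,0,0],[0,0,0,0,0,0,0]]
  ]
}}

```text
clock: 13.42
ee_pos: [486.6, 289.2, 272.3]
orientation: [2.101, 2.335, -0.001]
force: [1.0, 0.2, 0.0]
opening: 85.5
```

```bash
python3 w.py w9; python3 -c "
from h import *; import cv2
f=robot.capture('scene')['frame'][:,:,::-1]; t=robot.capture('top')['frame'][:,:,::-1]; cv2.imwrite('pics/top9.png',t)
cv2.imwrite('pics/t9.png',np.hstack([cv2.resize(t[180:300,310:430],None,fx=3.3,fy=5),cv2.resize(f[170:290,260:340],None,fx=5,fy=5)]))"
```

```text
13.4167 [486.6 289.2 272.3] [ 2.101e+00  2.335e+00 -1.000e-03] [ 0.41  0.25  1.48 -0.    1.41  0.31] 85.5 [1.  0.2 0. ]
```

View pics/w9.png

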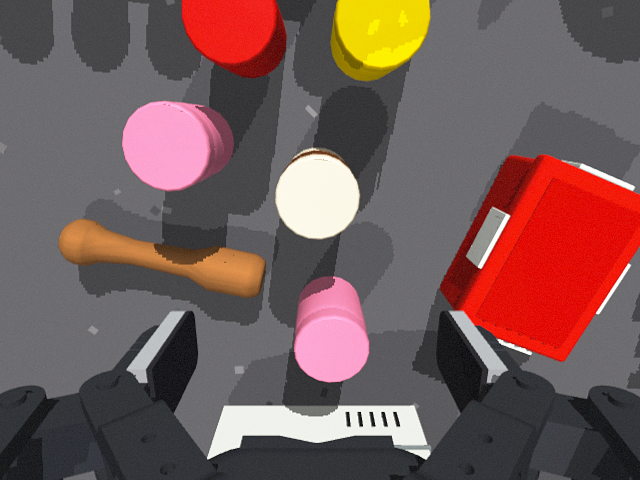

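View pics/t9.png

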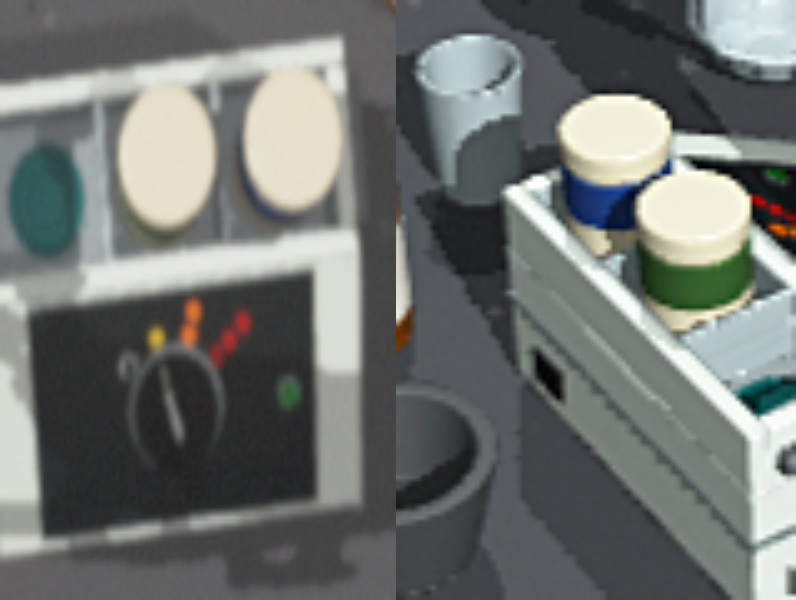

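Jar_up stands upright in the right cell. Next I'll measure jar_low, whose lid is at about (318,194) in the wrist view.

```bash
python3 - <<'E'
from h import *; from fit import lid
import pickle,cv2
np.set_printoptions(precision=1,suppress=True)
c=pickle.load(open("c.pkl","rb")); cam,st=pickle.load(open("w9.pkl","rb"))
t=cv2.imread("pics/top9.png"); e=lid(cv2.imread("pics/w9.png"),(318,200))
cv2.imwrite("pics/tt.png",cv2.resize(t[215:300,150:250],None,fx=6,fy=6))
print(e,plane(cam,e[0],96))
for s in ((195,255),(192,255),(198,253)):
    l=lid(t,s);print(l,plane(c["top"],l[0],96),tri([ray(cam,e[0]),ray(c["top"],l[0])]))
b=plane(cam,e[0],96)-st["ee_pos"]; yaw=.105
print("tool dx,dy",b@[-np.sin(yaw),np.cos(yaw),0],b@[np.cos(yaw),np.sin(yaw),0])
E
```

```text
((316.9762268066406, 196.33470153808594), (80.92351531982422, 81.41496276855469), 8.123692512512207) [485.5 305.7  96. ]
((199.73605346679688, 256.83685302734375), (22.901498794555664, 24.2301082611084), 34.071781158447266) [485.3 305.9  96. ] (array([485.4, 305.8,  96.5]), [np.float64(0.11405333251813815), np.float64(0.11405333251823817)])
((199.73605346679688, 256.83685302734375), (22.901498794555664, 24.2301082611084), 34.071781158447266) [485.3 305.9  96. ] (array([485.4, 305.8,  96.5]), [np.float64(0.11405333251813815), np.float64(0.11405333251823817)])
((199.73605346679688, 256.83685302734375), (22.901498794555664, 24.2301082611084), 34.071781158447266) [485.3 305.9  96. ] (array([485.4, 305.8,  96.5]), [np.float64(0.11405333251813815), np.float64(0.11405333251823817)])
tool dx,dy 16.480758863418703 0.6605544002828411
```

```bash
python3 - <<'E'
from h import *
import pickle
cam,st=pickle.load(open("w9.pkl","rb"))
for p,z in (((538,155),75),((484,295),75),((443,290),0),((265,290),22)): print(p,plane(cam,p,z).round())
E
```

```text
(538, 155) [652. 352.  75.]
(484, 295) [637. 232.  75.]
(443, 290) [629. 203.   0.]
(265, 290) [446. 193.  22.]
```

Call:
{"method": "jog_arm", "body": {
  "steps": [
    [[0,0.8,0,0.5,0,0,0],[0,0.85,0.07,1.5,0,0,0],[0,0,0,2.0,0,0,0],[0,0,0,2.0,0,0,0],[0,0,0,2.0,0,0,0],[0,0,0,2.0,0,0,0],[0,0,0,2.0,0,0,0],[0,0,0,1.5,0,0,0],[0,0,0,0.5,0,0,0],[0,0,0,0,0,0,0],[0,0,0,0,0,0,0]]
  ]
}}

```text
clock: 14.48
ee_pos: [486.2, 305.9, 132.8]
orientation: [2.103, 2.334, 0.001]
force: [0.2, 0.7, 0.3]
opening: 85.2
```

```bash
python3 w.py w10
```

```text
14.4833 [486.2 305.9 132.8] [2.103e+00 2.334e+00 1.000e-03] [0.44 0.36 1.68 0.   1.09 0.34] 85.2 [0.2 0.7 0.3]
```

View pics/w10.png

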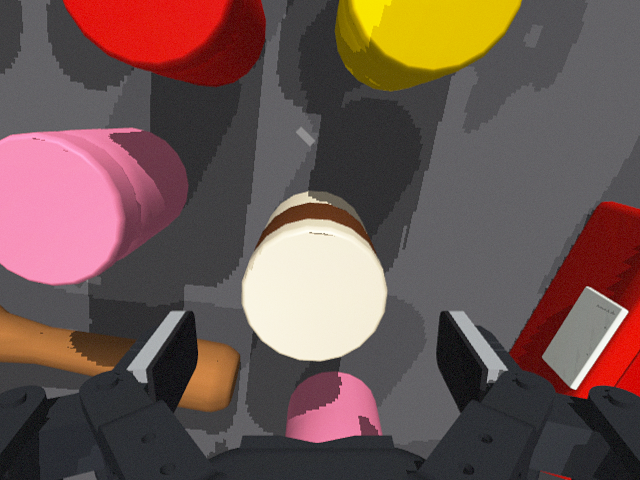

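Centred and clear. I'll descend 57 mm and grip.

Call:
{"method": "jog_arm", "body": {
  "steps": [
    [[0,0,0,1.0,0,0,0],[0,0,0,1.2,0,0,0],[0,0,0,1.2,0,0,0],[0,0,0,1.2,0,0,0],[0,0,0,0.8,0,0,0],[0,0,0,0.3,0,0,0],[0,0,0,0,0,0,0],[0,0,0,0,0,0,0]]
  ]
}}

```text
clock: 15.2
ee_pos: [486.2, 306.1, 75.9]
orientation: [2.102, 2.334, 0.001]
force: [0.9, 0.7, 0.6]
opening: 85.4
```

Call:
{"method": "jog_arm", "body": {
  "steps": [
    [[40,0,0,0,0,0,0],[60,0,0,0,0,0,0],[80,0,0,0,0,0,0],[120,0,0,0,0,0,0],[160,0,0,0,0,0,0],[200,0,0,0,0,0,0],[200,0,0,0,0,0,0],[200,0,0,0,0,0,0]]
  ],
  "force": 45
}}

```text
clock: 15.87
ee_pos: [485.4, 306.1, 76.5]
orientation: [-2.102, -2.334, -0.001]
force: [-2.8, -0.3, 5.8]
opening: 63.2
```

Call:
{"method": "jog_arm", "body": {
  "steps": [
    [[200,0,0,-0.3,0,0,0],[200,0,0,-0.5,0,0,0],[200,0,0,-1.0,0,0,0],[200,0,0,-1.2,0,0,0],[200,0,0,0,0,0,0],[200,0,0,0,0,0,0]]
  ]
}}

```text
clock: 16.37
ee_pos: [486.5, 306.2, 106.3]
orientation: [2.102, 2.334, 0.003]
force: [-0.2, -0.4, -5.2]
opening: 63.0
```

```bash
python3 w.py w11
```

```text
16.3667 [486.5 306.2 106.3] [2.102 2.334 0.003] [ 0.44  0.39  1.72 -0.    1.03  0.34] 63.0 [-0.2 -0.4 -5.2]
```

View pics/w11.png

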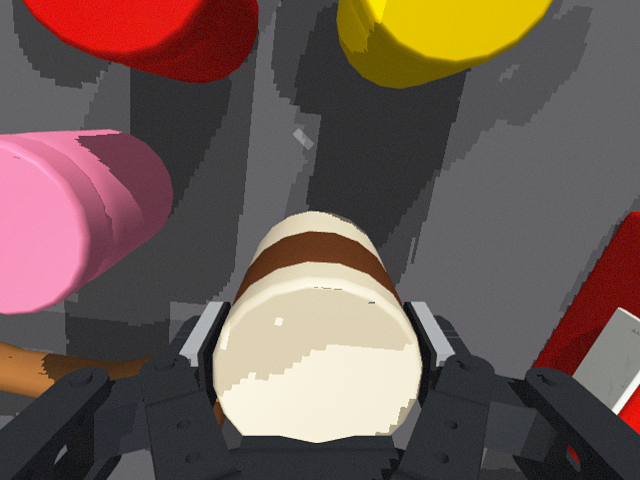

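Call:
{"method": "jog_arm", "body": {
  "steps": [
    [[200,0,0,-1.0,0,0,0],[200,0,0,-2.0,0,0,0],[200,0,0,-2.2,0,0,0],[200,0,0,-2.2,0,0,0],[200,0,0,-2.2,0,0,0],[200,0,0,-2.2,0,0,0],[200,0,0,-2.2,0,0,0],[200,0,0,-2.2,0,0,0],[200,0,0,-1.5,0,0,0],[200,0,0,-0.7,0,0,0],[200,-1.0,0.2,0,0,0,0],[200,-2.0,0.4,0,0,0,0]]
  ]
}}

```text
clock: 17.42
ee_pos: [494.1, 277.5, 288.9]
orientation: [-2.098, -2.336, 0.0]
force: [-0.1, -0.4, -4.7]
opening: 62.9
```

Call:
{"method": "jog_arm", "body": {
  "steps": [
    [[200,-2.5,0.5,0,0,0,0],[200,-2.5,0.5,0,0,0,0],[200,-2.5,0.5,0,0,0,0],[200,-2.5,0.5,0,0,0,0],[200,-2.5,0.5,0,0,0,0],[200,-2.5,0.5,0,0,0,0],[200,-2.5,0.5,0,0,0,0],[200,-2.5,0.5,0,0,0,0],[200,-2.5,0.5,0,0,0,0],[200,-2.5,0.4,0,0,0,0],[200,-1.6,0.2,0,0,0,0],[200,-0.8,0.07,0,0,0,0]]
  ]
}}

```text
clock: 18.42
ee_pos: [574.4, 6.4, 287.5]
orientation: [-2.104, -2.331, 0.005]
force: [0.2, -0.4, -5.0]
opening: 63.3
```

Call:
{"method": "jog_arm", "body": {
  "steps": [
    [[200,0,0,0.3,0,0,0],[200,0,0,0.7,0,0,0],[200,0,0,1.0,0,0,0],[200,0,0,1.0,0,0,0],[200,0,0,0.7,0,0,0],[200,0,0,0.3,0,0,0],[200,0,0,0,0,0,0],[200,0,0,0,0,0,0],[200,0,0,0,0,0,0]]
  ]
}}

```text
clock: 19.17
ee_pos: [575.3, 9.8, 250.0]
orientation: [2.101, 2.334, 0.001]
force: [0.9, 0.3, -5.5]
opening: 63.1
```

```bash
python3 w.py w12;python3 -c "
from ov import *
draw('w12','o12',(584.3,-70.7),0.105,(170,60,470,300),2.5)"
```

```text
19.1667 [575.3   9.8 250. ] [2.101e+00 2.334e+00 1.000e-03] [-0.1   0.28  1.51  0.    1.36 -0.21] 63.1 [ 0.9  0.3 -5.5]
```

View pics/o12.png

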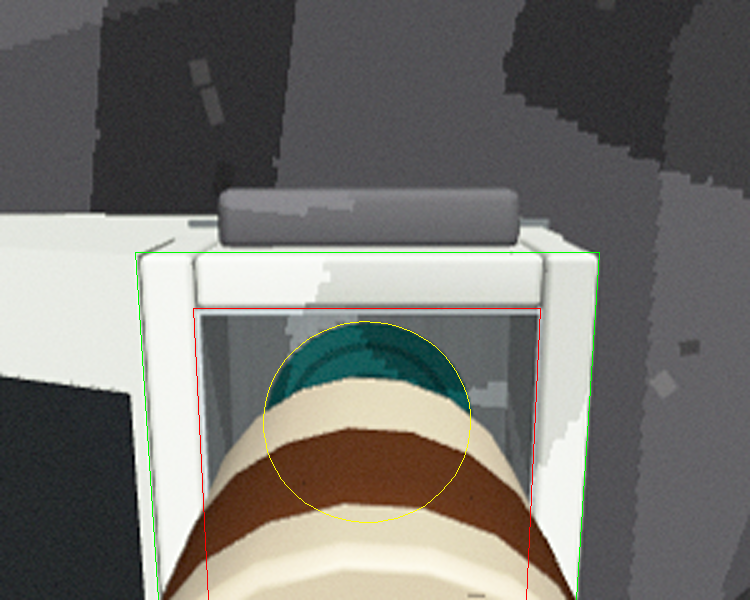

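Model matches within about 1 mm. Descending.

Call:
{"method": "jog_arm", "body": {
  "steps": [
    [[200,0,0.08,0.5,0,0,0],[200,0,0,0.8,0,0,0],[200,0,0,0.8,0,0,0],[200,0,0,0.8,0,0,0],[200,0,0,0.8,0,0,0],[200,0,0,0.8,0,0,0],[200,0,0,0.8,0,0,0],[200,0,0,0.5,0,0,0],[200,0,0,0.3,0,0,0],[200,0,0,0,0,0,0],[200,0,0,0,0,0,0]]
  ]
}}

```text
clock: 20.13
ee_pos: [575.9, 9.7, 188.5]
orientation: [2.102, 2.334, 0.0]
force: [-1.5, 0.8, -4.1]
opening: 63.0
```

Call:
{"method": "jog_arm", "body": {
  "steps": [
    [[200,0,0,0.15,0,0,0],[200,0,0,0.1,0,0,0],[200,0,0,0.1,0,0,0],[200,0,0,0,0,0,0],[200,0,0,0,0,0,0]]
  ]
}}

```text
clock: 20.55
ee_pos: [575.7, 9.7, 185.1]
orientation: [2.102, 2.334, 0.0]
force: [0.4, -0.2, -5.0]
opening: 62.9
```

Call:
{"method": "jog_arm", "body": {
  "steps": [
    [[200,0,0,0.1,0,0,0],[200,0,0,0.05,0,0,0],[200,0,0,0,0,0,0],[200,0,0,0,0,0,0]]
  ]
}}

```text
clock: 20.88
ee_pos: [575.7, 9.7, 183.5]
orientation: [2.102, 2.334, 0.0]
force: [-0.4, -0.4, -4.9]
opening: 63.0
```

Call:
{"method": "jog_arm", "body": {
  "steps": [
    [[200,0,0,0.05,0,0,0],[200,0,0,0.05,0,0,0],[200,0,0,0,0,0,0],[200,0,0,0,0,0,0]]
  ]
}}

```text
clock: 21.22
ee_pos: [575.7, 9.6, 183.4]
orientation: [2.102, 2.334, 0.001]
force: [-3.6, -0.1, 3.8]
opening: 62.6
```

Contact. Releasing and lifting.

Call:
{"method": "jog_arm", "body": {
  "steps": [
    [[90,0,0,0,0,0,0],[70,0,0,0,0,0,0],[60,0,0,0,0,0,0],[50,0,0,0,0,0,0],[40,0,0,0,0,0,0],[30,0,0,0,0,0,0],[15,0,0,0,0,0,0],[0,0,0,0,0,0,0],[0,0,0,0,0,0,0]]
  ]
}}

```text
clock: 21.97
ee_pos: [575.8, 9.7, 182.4]
orientation: [2.102, 2.334, 0.0]
force: [0.3, -0.3, 0.3]
opening: 85.6
```

Call:
{"method": "jog_arm", "body": {
  "steps": [
    [[0,0,0,-0.5,0,0,0],[0,0,0,-1.5,0,0,0],[0,0,0,-2.0,0,0,0],[0,0,0,-2.0,0,0,0],[0,0,0,-2.0,0,0,0],[0,0,0,-2.0,0,0,0],[0,0,0,-2.0,0,0,0],[0,0,0,-1.0,0,0,0],[0,0,0,0,0,0,0],[0,0,0,0,0,0,0]]
  ]
}}

```text
clock: 22.8
ee_pos: [575.7, 9.7, 312.5]
orientation: [2.102, 2.334, 0.001]
force: [-0.3, 0.4, 0.5]
opening: 85.3
```

```bash
python3 w.py w13
```

```text
22.8 [575.7   9.7 312.5] [2.102e+00 2.334e+00 1.000e-03] [-0.1   0.25  1.39  0.    1.5  -0.21] 85.3 [-0.3  0.4  0.5]
```

View pics/w13.png

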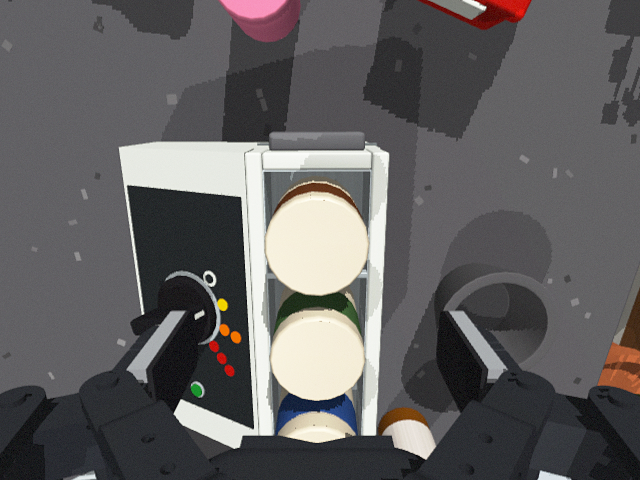

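```bash
cat > dial.py <<'E'
from h import *
import pickle,cv2
from scipy.optimize import least_squares
mid=np.array([584.3,-70.7]);yaw=.105
ex=np.array([np.cos(yaw),np.sin(yaw),0]);ey=np.array([-np.sin(yaw),np.cos(yaw),0]);ez=np.array([0,0,1.])
W0=np.array([*mid,0])-56*ex
s=np.arctan2(61,114)
X=np.cos(s)*ex+np.sin(s)*ez; Z=-np.sin(s)*ex+np.cos(s)*ez; Y=ey
P0=W0+6*ex+150*ez   # on panel plane
def onpanel(cam,px,out=0):
    o,d=ray(cam,px); t=((P0+out*Z-o)@Z)/(d@Z); return o+t*d
def pc(cam,px,out=0):
    q=onpanel(cam,px,out)-P0; return np.array([q@X,q@Y])
def P3(u,v,out): return P0+u*X+v*Y+out*Z
if __name__=="__main__":
    print("slope deg",np.degrees(s))
    pts=[];ang=[];ri=[]
    for n,guess in (("w5",[(199,62),(213,92),(215,125),(228,130),(204,151),(213,163),(222,177)]),("w6",[(150,36),(170,76),(175,121),(191,128),(162,155),(173,173),(184,190)]),("w13",[(209,279),(222,305),(225,330),(236,337),(214,346),(222,358),(230,371)])):
        cam,st=pickle.load(open(n+".pkl","rb")); im=cv2.imread(f"pics/{n}.png").astype(int)
        Q=[]
        for k,g in enumerate(guess):
            x,y=g; r=9
            w=im[y-r:y+r+1,x-r:x+r+1]; sat=w.max(2)-w.min(2)
            m=(sat>90) if k else (w.min(2)>110)
            lab,L,stt,cen=cv2.connectedComponentsWithStats(m.astype(np.uint8))
            # component nearest center
            b=min(range(1,lab),key=lambda i:np.hypot(*(cen[i]-r)) if stt[i,4]>8 else 99) if lab>1 else None
            c=cen[b]+[x-r,y-r] if b and k else np.array(g,float)
            Q.append(pc(cam,c))
        Q=np.array(Q)
        A=np.array([.9,.3,-.3,-.3,-.9,-.9,-.9]); I=[0,0,0,1,0,1,2]
        def f(p):
            c=p[:2];r=p[2:5][I]
            return (c+np.c_[r*np.cos(A),r*np.sin(A)]-Q)[1:].ravel()
        o=least_squares(f,[-60,0,38,50,62]);print(n,o.x.round(1),"res",np.sqrt((o.fun**2).mean()).round(2), "world",P3(*o.x[:2],0).round(1))
E
python3 dial.py
```

```text
slope deg 28.15068858817491
w5 [-65.4  -0.2  38.3  50.4  62.4] res 0.05 world [477.2 -82.2 119.1]
w6 [-65.6  -0.3  38.3  50.4  62.5] res 0.05 world [477.1 -82.3 119. ]
w13 [-65.2  -1.1  38.3  50.3  62.4] res 0.06 world [477.5 -83.1 119.2]
```

Dial centre agrees across three views at about (477.2, -82.4, 119.1). Next I'll compute the approach, both rotation and shifts.

```bash
cat > plan.py <<'E'
from dial import *
from scipy.spatial.transform import Rotation as Ro
def target(th,u=-65.4,v=-0.4):  # th: angle left of X for bar
    b=np.cos(th)*X+np.sin(th)*Y; by=-np.sin(th)*X+np.cos(th)*Y
    return np.c_[b,-by,-Z]
def rel(th,out,u=-65.4,v=-0.4):
    st=robot.observe(); R=Ro.from_rotvec(st["orientation"]).as_matrix()
    Rt=target(th); rv=Ro.from_matrix(R.T@Rt).as_rotvec()
    p=P3(u,v,out)
    print("rv",rv.round(4),"norm",np.linalg.norm(rv).round(3),"shift(cm) in target axes",((Rt.T@(p-st["ee_pos"]))/10).round(3),"cur axes",((R.T@(p-st["ee_pos"]))/10).round(3),"target p",p.round(1))
if __name__=="__main__":
    import sys; rel(float(sys.argv[1]),float(sys.argv[2]))
E
python3 plan.py 0.3 110
```

```text
rv [-0.4243  0.3124  1.243 ] norm 1.35 shift(cm) in target axes [-20.094   2.301   0.917] cur axes [ -8.147 -15.877   9.564] target p [425.7 -87.8 216.1]
```

Call:
{"method": "jog_arm", "body": {
  "steps": [
    [[0,0,0,0,-0.0354,0.026,0.1036],[0,0,0,0,-0.0354,0.026,0.1036],[0,0,0,0,-0.0354,0.026,0.1036],[0,0,0,0,-0.0354,0.026,0.1036],[0,0,0,0,-0.0354,0.026,0.1036],[0,0,0,0,-0.0354,0.026,0.1036],[0,0,0,0,-0.0354,0.026,0.1036],[0,0,0,0,-0.0354,0.026,0.1036],[0,0,0,0,-0.0354,0.026,0.1036],[0,0,0,0,-0.0354,0.026,0.1036],[0,0,0,0,-0.0354,0.026,0.1036],[0,0,0,0,-0.0354,0.026,0.1036]]
  ]
}}

```text
clock: 23.85
ee_pos: [574.6, 9.5, 310.3]
orientation: [2.943, 0.594, 0.749]
force: [1.0, 0.8, 1.0]
opening: 85.7
```

Call:
{"method": "jog_arm", "body": {
  "steps": [
    [[0,-1.0,0.1,0,0,0,0],[0,-2.0,0.2,0.1,0,0,0],[0,-2.5,0.3,0.1,0,0,0],[0,-2.5,0.3,0.1,0,0,0],[0,-2.5,0.3,0.1,0,0,0],[0,-2.5,0.3,0.1,0,0,0],[0,-2.5,0.3,0.1,0,0,0],[0,-2.5,0.3,0.1,0,0,0],[0,-2.0,0.2,0.2,0,0,0],[0,0,0,0,0,0,0],[0,0,0,0,0,0,0]]
  ]
}}

```text
clock: 24.77
ee_pos: [425.9, -87.8, 216.2]
orientation: [2.942, 0.602, 0.749]
force: [0.3, 0.3, 0.3]
opening: 85.5
```

```bash
python3 w.py w14; python3 plan.py 0.3 60;python3 plan.py 0.3 33
```

```text
24.7667 [425.9 -87.8 216.2] [2.942 0.602 0.749] [-0.63 -0.12  2.15  0.46  0.79  0.27] 85.5 [0.3 0.3 0.3]
rv [ 0.0011 -0.001  -0.0002] norm 0.002 shift(cm) in target axes [-0.156 -0.069  5.035] cur axes [-0.161 -0.075  5.034] target p [449.1 -85.3 172. ]
rv [ 0.0011 -0.001  -0.0002] norm 0.002 shift(cm) in target axes [-0.156 -0.069  7.735] cur axes [-0.163 -0.078  7.734] target p [461.8 -84.  148.2]
```

View pics/w14.png

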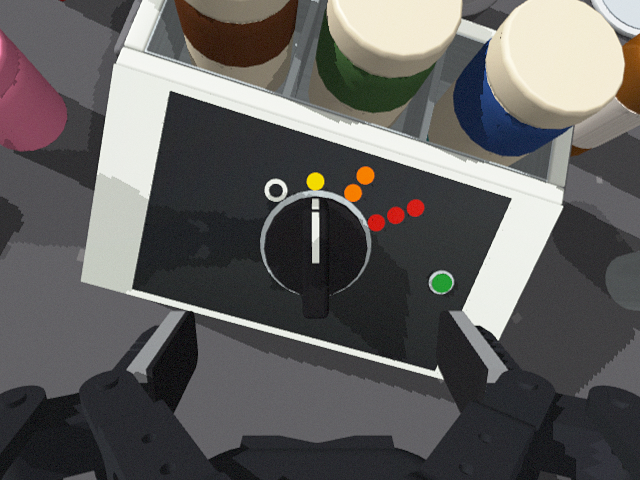

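The pointer is aligned with the tool and the bar (x≈315) is centred between the pads. Approaching.

Call:
{"method": "jog_arm", "body": {
  "steps": [
    [[0,-0.16,-0.06,0.5,0,0,0],[0,0,0,1.2,0,0,0],[0,0,0,1.5,0,0,0],[0,0,0,1.5,0,0,0],[0,0,0,1.2,0,0,0],[0,0,0,1.0,0,0,0],[0,0,0,0.5,0,0,0],[0,0,0,0.3,0,0,0],[0,0,0,0,0,0,0],[0,0,0,0,0,0,0]]
  ]
}}

```text
clock: 25.65
ee_pos: [462.1, -83.7, 149.1]
orientation: [2.939, 0.605, 0.752]
force: [-0.7, -0.5, 0.5]
opening: 86.0
```

```bash
python3 w.py w15; python3 plan.py 0.3 33
```

```text
25.65 [462.1 -83.7 149.1] [2.939 0.605 0.752] [-0.55  0.03  2.22  0.57  0.56  0.18] 86.0 [-0.7 -0.5  0.5]
rv [ 0.0018 -0.0019  0.0009] norm 0.003 shift(cm) in target axes [-0.074 -0.006  0.079] cur axes [-0.074 -0.006  0.079] target p [461.8 -84.  148.2]
```

View pics/w15.png

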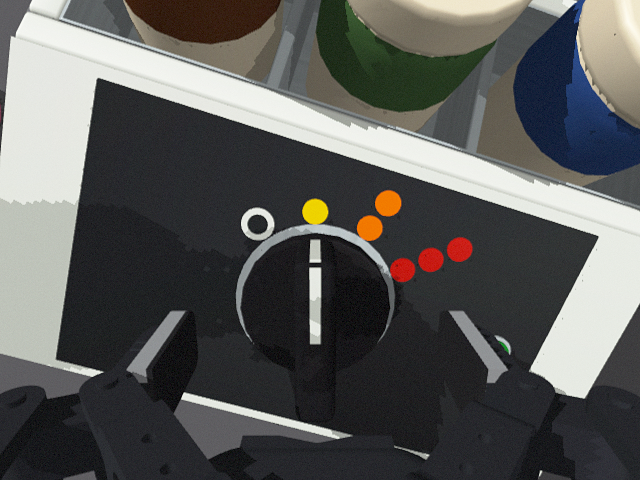

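Call:
{"method": "jog_arm", "body": {
  "steps": [
    [[60,-0.07,0,0,0,0,0],[110,0,0,0,0,0,0],[150,0,0,0,0,0,0],[180,0,0,0,0,0,0],[200,0,0,0,0,0,0],[230,0,0,0,0,0,0],[255,0,0,0,0,0,0],[255,0,0,0,0,0,0],[255,0,0,0,0,0,0],[255,0,0,0,0,0,0],[255,0,0,0,0,0,0],[255,0,0,0,0,0,0]]
  ],
  "force": 30
}}

```text
clock: 26.7
ee_pos: [460.8, -83.6, 148.6]
orientation: [2.94, 0.604, 0.751]
force: [-3.0, 1.9, 5.2]
opening: 13.4
```

```bash
python3 w.py w16; python3 plan.py 0.3 33
```

```text
26.7 [460.8 -83.6 148.6] [2.94  0.604 0.751] [-0.55  0.03  2.23  0.57  0.56  0.18] 13.4 [-3.   1.9  5.2]
rv [ 0.0004 -0.0014  0.0003] norm 0.001 shift(cm) in target axes [0.046 0.066 0.075] cur axes [0.046 0.066 0.075] target p [461.8 -84.  148.2]
```

View pics/w16.png

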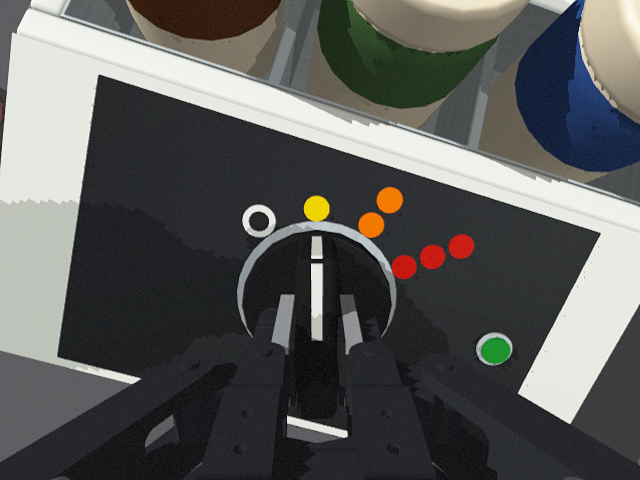

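Bar gripped. Turning 0.6 rad clockwise.

Call:
{"method": "jog_arm", "body": {
  "steps": [
    [[255,0,0,0,0,0,0.04],[255,0,0,0,0,0,0.06],[255,0,0,0,0,0,0.07],[255,0,0,0,0,0,0.07],[255,0,0,0,0,0,0.07],[255,0,0,0,0,0,0.07],[255,0,0,0,0,0,0.07],[255,0,0,0,0,0,0.06],[255,0,0,0,0,0,0.05],[255,0,0,0,0,0,0.04],[255,0,0,0,0,0,0],[255,0,0,0,0,0,0]]
  ]
}}

```text
clock: 27.75
ee_pos: [460.7, -82.7, 148.6]
orientation: [-2.939, 0.287, -0.727]
force: [-2.3, 3.8, 6.2]
opening: 13.1
```

```bash
python3 w.py w17; python3 plan.py -0.3 33
```

```text
27.75 [460.7 -82.7 148.6] [-2.939  0.287 -0.727] [-0.55  0.03  2.23  0.57  0.56  0.78] 13.1 [-2.3  3.8  6.2]
rv [-0.0022 -0.0007 -0.0002] norm 0.002 shift(cm) in target axes [0.107 0.111 0.076] cur axes [0.107 0.111 0.076] target p [461.8 -84.  148.2]
```

View pics/w17.png

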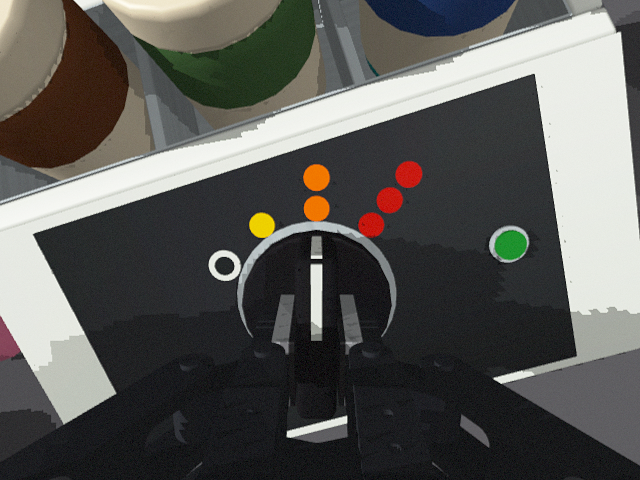

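The pointer (x≈316) lines up with the two orange dots (316,178 and 316,208). Releasing and backing off.

Call:
{"method": "jog_arm", "body": {
  "steps": [
    [[200,0,0,0,0,0,0],[150,0,0,0,0,0,0],[100,0,0,0,0,0,0],[50,0,0,0,0,0,0],[0,0,0,0,0,0,0],[0,0,0,0,0,0,0],[0,0,0,0,0,0,0],[0,0,0,0,0,0,0]]
  ]
}}

```text
clock: 28.47
ee_pos: [461.2, -84.2, 148.5]
orientation: [-2.942, 0.288, -0.729]
force: [1.1, -0.0, -0.2]
opening: 85.3
```

Call:
{"method": "jog_arm", "body": {
  "steps": [
    [[0,0,0,-0.5,0,0,0],[0,0,0,-1.5,0,0,0],[0,0,0,-2.0,0,0,0],[0,0,0,-2.5,0,0,0],[0,0,0,-2.5,0,0,0],[0,0,0,-2.0,0,0,0],[0,0,0,-1.0,0,0,0],[0,0,0,0,0,0,0],[0,0,0,0,0,0,0],[0,0,0,0,0,0,0]]
  ]
}}

```text
clock: 29.3
ee_pos: [404.3, -89.7, 253.5]
orientation: [-2.942, 0.288, -0.727]
force: [-0.4, 0.1, -0.6]
opening: 85.2
```

```bash
python3 w.py w18;  python3 -c "
from h import *; import cv2
f=robot.capture('scene')['frame'][:,:,::-1]; cv2.imwrite('pics/s18.png',f)
cv2.imwrite('pics/s18c.png',cv2.resize(f[160:310,240:440],None,fx=4,fy=4))"
```

```text
29.3 [404.3 -89.7 253.5] [-2.942  0.288 -0.727] [-0.68 -0.2   2.1   0.43  0.92  0.87] 85.2 [-0.4  0.1 -0.6]
```

View pics/w18.png

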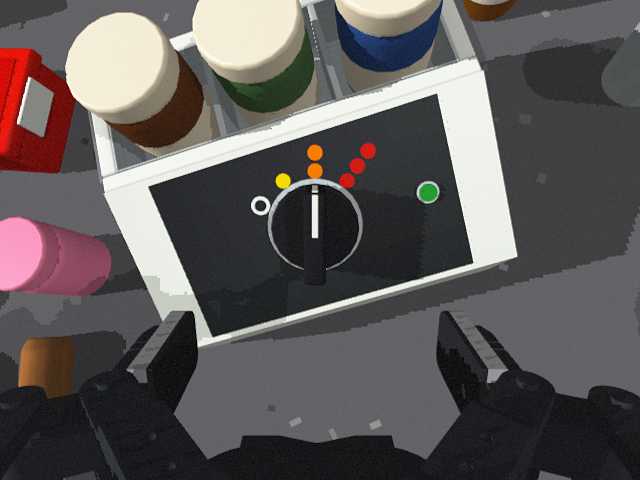

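View pics/s18c.png

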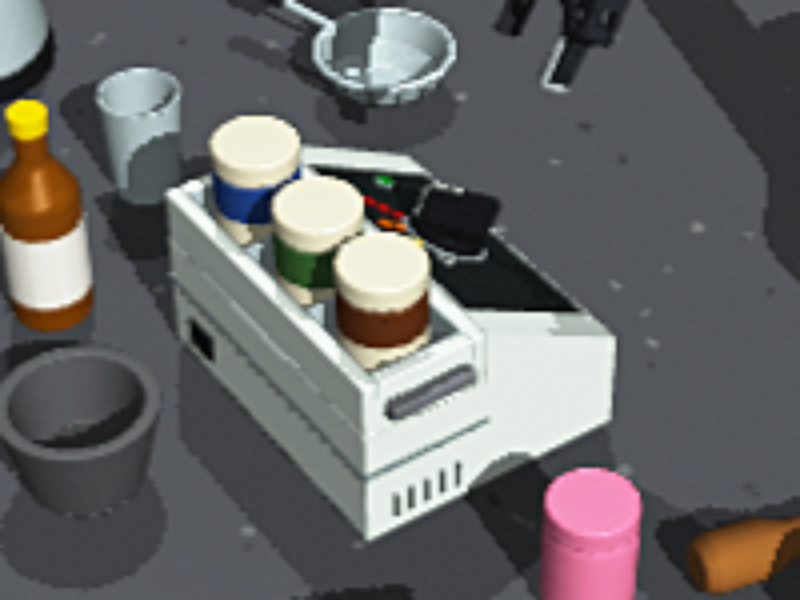

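Dial is at two dots and all three jars are upright. I'll do one last numeric check of the lid positions, then hand in.

```bash
python3 - <<'E'
from h import *; from fit import lid
import pickle,cv2
c=pickle.load(open("c.pkl","rb")); np.set_printoptions(precision=1,suppress=True)
t=robot.capture("top")["frame"][:,:,::-1].copy(); cv2.imwrite("pics/t19.png",cv2.resize(t[180:300,290:430],None,fx=5,fy=5))
cam,st=pickle.load(open("w18.pkl","rb")); im=cv2.imread("pics/w18.png")
for n,px in (("low",(118,60)),("in",(245,30))):
    e=lid(im,px); print(n,e[0],e[1],plane(cam,e[0],203))
cam,_=pickle.load(open("w13.pkl","rb")); im=cv2.imread("pics/w13.png")
for n,px in (("low13",(316,240)),("in13",(316,355))):
    e=lid(im,px); print(n,e[0],e[1],plane(cam,e[0],203))
print("mats","L 575.8 9.9","mid 584.3 -70.7","R 592.8 -151.3")
E
```

```text
low (113.52250671386719, 60.621421813964844) (85.9639892578125, 105.46782684326172) [575.    7.3 203. ]
in (243.37240600585938, 18.131189346313477) (89.70947265625, 109.73388671875) [581.3 -70.8 203. ]
low13 (316.6138000488281, 244.87940979003906) (97.49540710449219, 100.27993774414062) [576.2   9.4 203. ]
in13 (317.1141052246094, 357.7139892578125) (83.13249206542969, 90.51483917236328) [584.6 -67.  203. ]
mats L 575.8 9.9 mid 584.3 -70.7 R 592.8 -151.3
```

View pics/t19.png

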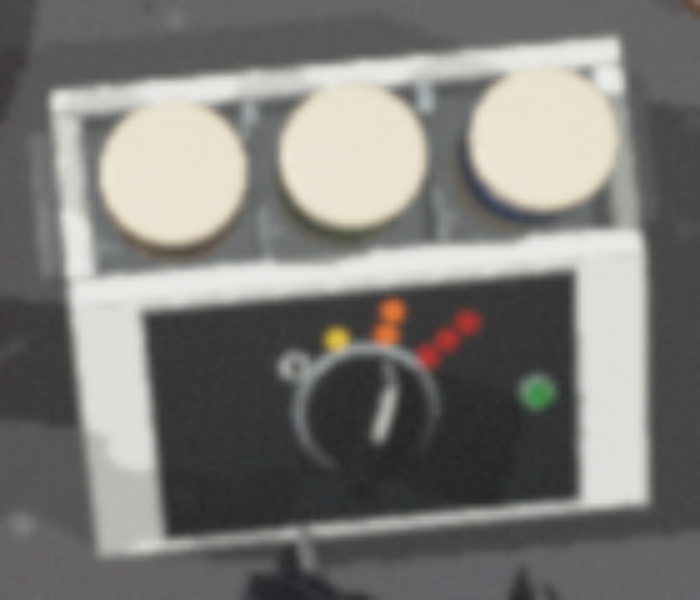

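```bash
python3 -c "
from station import robot
print(robot.sign_off())"
```

```text
the job is handed in; nothing more can be done
None
```

Both jars are in the warmer and the dial is at two dots; I handed the job in at about 29 s of the 72 s allowed. No verdict was reported.

- **jar_up:** it stands in the right cell. I set it down until the wrist force showed light contact (about 5 N), then opened the gripper slowly. I checked its position in the pictures only, where it looks upright and inside the cell.
- **jar_low:** it stands in the left cell, set down the same way. Its lid measured within about 1 mm of the mat's centre in the clean wrist view. A later, slanted view gave about 2.7 mm; its lid outline was partly merged with the side of the jar, so I trust it less.
- **Dial:** I turned it from one dot by 0.6 rad clockwise. After I let go, the pointer lines up with the two orange dots in both the wrist and top views.
- **Everything else:** jar_in's lid reads within about 4 mm of its first position, which is the spread of my fits. The bystanders in the last pictures look unmoved. The gripper was open and clear of everything at hand-in.

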